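# Lay the packed watch carton down for its photograph

## Robot

A 6-joint arm with a two-finger parallel gripper is mounted at the origin on the work surface. World frame = base frame: x ahead of the robot, y to its left, z up, the work surface at z = 0. Lengths are in m, angles in degrees, forces in N, time in s.
With the tool pointing down it reaches from about 0.35 to 0.85 m from the base axis. Payload 8.1 kg.
Tool frame: the origin (TCP) lies midway between the tips of the shut fingers; the grasp point (between the pads) lies 19 mm behind it; z points along the fingers, y is the line along which they close (so a half turn about z gives the same grasp; the last joint's range is limited). The gripper opens to 85 mm and grips with 20 to 120 N. Pads are 22 mm wide; open, the fingers measure 114 mm over their backs; the gripper's body (76 mm by 85 mm) begins 54 mm behind the grasp point. The pads swing forward as they close: fully open they stand 13 mm farther back than shut.
Start: joints at [-68.835, 7.471, 85.268, -0, 87.261, -4.893], TCP at [0.264, -0.539, 0.231] pointing down, gripper open.
Joint ranges: [-169.43, 169.43], [-51.17, 129.36], [1.28, 143.12], [-76.62, 256.62], [0, 156.53], [-152.29, 152.29]. Speed limits (degrees/s): [136.94, 136.94, 159.86, 180, 180, 180].

## Interface

Orientations are given as [roll, pitch, yaw] about the fixed x, y, z axes, in that order (R = Rz(yaw) Ry(pitch) Rx(roll)).
In Python, from rig import env gives the robot as it stands. The module is installed in compiled form; this text tells all that it offers.
- The arm moves only by the tool drive_tool, never from a script. Its argument "series" is text: rows parted by semicolons, each of 7 numbers parted by spaces: the shift along the tool's x, y, z scaled (see below), then the turn, a rotation vector about the tool's x, y, z scaled (see below), then the closure, from 0 (fully open) to 1 (shut). In form: tx ty tz rx ry rz grip; .... A call has 1 to 12 rows; each row is the pose to reach, as a shift and turn from the pose commanded when the call began, along the tool's axes at that moment; what a row does not reach only later rows make up. The controller multiplies each number of a shift by 200 mm and each number of a turn by pi/2 rad. A row lasts 1/10 s, in which the tool goes at most 50 mm and 8.59 degrees, less where a joint would pass 70% of its speed; a pose out of reach is approached as far as the arm can. A call with a number of a shift or a turn outside -1 to 1 is refused whole. A call with a gripper value outside its range is refused whole. The fingers move at their own pace and stop on an object; "grip_force" is the grip in N (left out, the last holds). Time passes only in rows, so rows that repeat a pose let the fingers close. It gives the time, the measured TCP pose, the force, the opening and the grip force at its end, in the units of the state.
- env.observe(): the state, without advancing time (a new reading comes with each control period).
- env.camera(name): name is "scene" or "top"; returns a dict with "color" (400x640x3 uint8, blue, green, red), "intrinsics" (3x3 intrinsics, pixels), "k1" (the pictures are not rectified: a ray, as slopes to the right and down, at radius r is drawn at 1 + k1 r^2 times it, then the intrinsics apply), "extrinsics" (4x4, takes a point from camera to world coordinates). Camera axes: x right, y down, z forward; pixel columns grow to the right and rows downward; lengths in m; the calibration is good to about 2 mm. A picture is of the moment at which its call begins. There is no depth.
- env.sign_off(): hands the job in; it is judged then, once.
Trained networks look in a picture, given as the dict that the camera call returned (one of the last four; its "shot" number tells which), for a name from the list of things; names that differ only in an ending like _2 or _b are one class to them, and where a whole thing is asked for, a point or a joint stands for the part that bears it (a point fixed in the world has none). Each returns a list of dicts, best first, with "p" (0 to 1); they miss things now and then, are a little off and sometimes report something else, mostly with a low value. They report only what shows in the picture. A call takes as long as a camera call. They do not tell look-alikes from the thing itself.
- env.search_frame(label, picture): "bbox" ([left, top, right, bottom] in pixels, round what is visible of it).
The state is a dict: "t": time; "joints": joint angles; "joint_velocities": joint speeds; "joint_torque": joint torques, N m; "position": TCP position; "orientation": TCP orientation; "wrist_force": force on the tool from outside, world axes, zero at the start; "torque": the same for the moment, N m; "width": finger opening in m; "finger_force": force on a finger pad.
Only numpy, scipy, OpenCV 4.12 (cv2) and the standard library are available. Lean on these libraries where they do the work, as an engineer would, in place of code of your own. Each camera call takes 0.05 s, during which the arm holds its last target. There are 200 camera calls.

## Task

The cardboard carton standing at one end of the grey photo mat must lie flat on a broad face, wholly inside the four white corner marks, for its photograph. Push it low with the fingers so that it slides upright along the mat until its leading bottom edge has just crossed the nearer pair of marks and let it stand there a moment, then push it near its top so that it tips forward into the marked area. Do not pick up the carton or anything else, and leave the watch stand, loupe, case opener and the other things on the bench where they are.

Things in the scene. Friction and masses are not known exactly. Their poses are not given: they have to be found in the camera images.
- carton: closed cardboard carton, 0.2 to 0.45 kg, standing on its small end: 160 mm high, 90 mm wide along its own x, 60 mm thick along its own y. Origin at the centre of its underside; z up along its height. It stands on the mat at either end, 165 to 220 mm from the frame's centre, its broad faces turned to and away from the frame (own x within about 0.15 rad of the frame's x)
- carton_mid (a point): middle of the carton, 80 mm above its underside. Pushed below about 20 mm above the mat the carton slides; pushed near its top it tips about its far bottom edge and falls by itself past 0.36 rad of lean. To push it low, lean the tool back from it about 35 degrees: upright, the wide gripper body would meet the carton's upper part before the fingertips do
- foot_a (a point): on the carton's lower end at its own x = +45 mm, half way through its thickness
- foot_b (a point): on the carton's lower end at its own x = -45 mm, half way through its thickness
- top_a (a point): on the carton's upper end at its own x = +45 mm, half way through its thickness
- top_b (a point): on the carton's upper end at its own x = -45 mm, half way through its thickness
- frame (a point): centre of the area between the four white L-shaped corner marks, on the top of the fixed grey rubber mat (280 mm along x, 580 mm along y, 3 mm thick). The area inside the marks reaches 75 mm either way along the frame's x and 105 mm either way along its y; the mark lines are flat and 6 mm wide. z up
- watch_stand: wooden watch stand carrying a wristwatch, 76 mm round base, 150 mm high, loose, on the mat at the end away from the carton; origin at the centre of its underside. Leave alone
- loupe: black loupe with glass lens, 36 mm across, 28 mm high, loose, on the mat beside the frame (about 115 mm along the frame's x from its centre); origin at the centre of its underside. Leave alone
- case_opener: stainless steel watch case opener lying on the mat beside the frame on the other side from the loupe (about -112 mm along the frame's x), 110 mm long along its y, 74 mm wide at the head, 16 mm high, loose; origin on its underside where handle meets head. Leave alone
- tray: black plastic parts tray with compartments, 130 x 190 x 24 mm, loose, on the bench; origin at the centre of its underside. Leave alone
- dish: white ceramic dish, 100 mm across, 22 mm high, loose, on the bench beyond the mat; origin at the centre of its underside. Leave alone
- blower: rubber dust blower standing on its foot, 58 mm across, 115 mm high, loose, on the bench beyond the mat; origin at the centre of its underside. Leave alone
- dust_cover: glass dust cover with knob on a round wooden base, 96 mm across, 83 mm high, loose, on the bench to the left of the mat; origin at the centre of its underside. Leave alone
Mind the look-alikes: they are no part of the job. Leave any orange or pink look-alike of the carton alone.

How it is judged:
By the outcome, as a careful person would: the job done as asked, in the order asked, and still so for the second after the job is handed in, with the robot touching nothing.
It also fails if it takes over 48 s, if anything falls off the work surface, if the arm or the gripper's body presses on something with over 40 N, if the wrist force passes 120 N, or if a joint passes its speed limit or range.

## Working session

There is one attempt and no reset: what is moved stays moved. The work goes in short steps, Python scripts to look and compute and a tool call to move; the robot and the scene stay as the last step left them, time stands still between calls to the robot, and variables do not carry over. Pictures are saved under pics/ and viewed, at most 10 in all, crops included, and the job is handed in when it is done.

Besides the shell and the picture viewer there is one more tool, called after ">>>" as name(argument=value, ...) on one line, values as JSON. drive_tool: Moves the arm, as the interface text tells. Shifts and turns lie within -1 to 1; 1 stands for 200 mm of shift or pi/2 rad of turn. Its arguments: {"type":"object","properties":{"series":{"type":"string"},"grip_force":{"type":"number"}},"required":["series"]}

```bash
mkdir -p pics; python3 - <<'E'
from rig import env
import cv2,pickle
P={}
for n in("scene","top"):
    p=env.camera(n);P[n]=p;cv2.imwrite(f"pics/{n}0.png",p["color"])
    print(n,p["intrinsics"].tolist(),p["k1"],p["extrinsics"].round(4).tolist())
    for l in("carton","frame","watch_stand","loupe","case_opener","tray","dish","blower","dust_cover"):
        try:print(l,[([round(v) for v in d["bbox"]],round(d["p"],2)) for d in env.search_frame(l,p)][:4])
        except Exception as e:print(l,e)
pickle.dump(P,open("p0.pkl","wb"))
o=env.observe();print(o)
E
```

```text
scene [[442.73967116824855, 0.0, 325.312260840248], [0.0, 442.73967116824855, 200.46597356699218], [0.0, 0.0, 1.0]] -0.040191390941958866 [[-0.138, 0.541, -0.8296, 1.6888], [0.9904, 0.0654, -0.1221, 0.1858], [-0.0118, -0.8384, -0.5449, 0.8316], [0.0, 0.0, 0.0, 1.0]]
carton [([239, 145, 272, 198], 0.86), ([254, 173, 280, 238], 0.78), ([178, 195, 223, 256], 0.66)]
frame [([230, 195, 431, 259], 0.79)]
watch_stand [([375, 178, 397, 230], 0.94)]
loupe [([309, 240, 322, 254], 0.46)]
case_opener [([254, 179, 283, 236], 0.54), ([303, 196, 337, 211], 0.47)]
tray [([134, 199, 183, 229], 0.85)]
dish [([331, 260, 368, 282], 0.98), ([256, 176, 282, 236], 0.62)]
blower [([256, 243, 275, 273], 0.66), ([255, 177, 282, 239], 0.45)]
dust_cover [([376, 178, 401, 227], 0.65), ([469, 194, 499, 227], 0.57)]
top [[487.57486433933406, 0.0, 321.58225773460777], [0.0, 487.57486433933406, 201.39342891696762], [0.0, 0.0, 1.0]] 0.0019486893266786396 [[-0.0121, -0.9857, 0.1683, 0.3622], [-0.9999, 0.0124, 0.0003, 0.0109], [-0.0023, -0.1683, -0.9857, 1.5298], [0.0, 0.0, 0.0, 1.0]]
carton [([364, 181, 392, 222], 0.8
[... 453 characters left out ...]
3], 0.72)]
{'t': 1.0, 'joints': array([-6.88352256e+01,  7.47089181e+00,  8.52679215e+01,  1.54173757e-03,
        8.72620986e+01, -4.89348132e+00]), 'joint_velocities': array([ 0.06926005,  0.00315178, -0.00915204, -0.10549101, -0.08418232,
       -0.01517888]), 'joint_torque': array([-4.01500529e-05, -5.69327796e+01, -5.00875783e+01,  2.84136235e-05,
        1.23739406e-03,  1.73770758e-06]), 'position': array([ 0.26359555, -0.53899586,  0.23129392]), 'orientation': array([-1.79999223e+02, -1.61214932e-03,  2.60581821e+01]), 'wrist_force': array([0.16560732, 0.33245529, 0.86653766]), 'torque': array([-0.01647989, -0.02884003, -0.03433593]), 'finger_force': 0.0, 'width': 0.0854557451148816}
```

View pics/scene0.png

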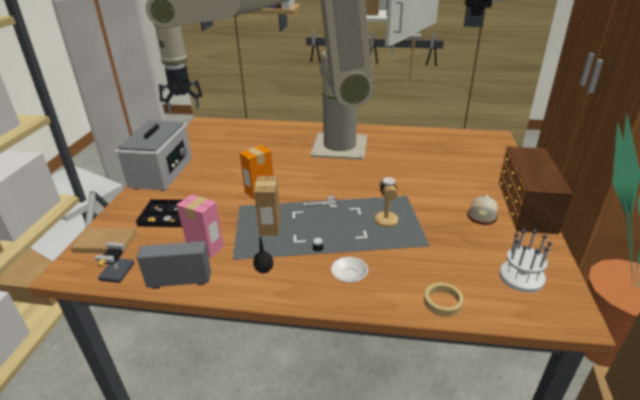

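View pics/top0.png

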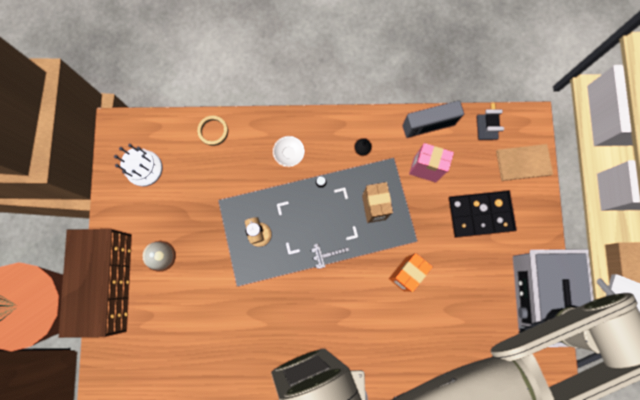

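The carton is the tan box at top (378,202) / scene (267,207). The look-alikes are orange at top (411,272) / scene (257,170) and pink at top (431,162) / scene (200,225). I choose the tan one standing on the mat. The loupe is at top (321,181), the case opener at (320,255) and the watch stand at (253,232).

```bash
cat > h.py <<'E'
import numpy as np,cv2
from scipy.optimize import minimize
def project(p,X):
    X=np.atleast_2d(X);E=p["extrinsics"];c=(X-E[:3,3])@E[:3,:3]
    s=c[:,:2]/c[:,2:];s=s*(1+p["k1"]*(s**2).sum(1,keepdims=True));K=p["intrinsics"]
    return s*[K[0,0],K[1,1]]+[K[0,2],K[1,2]]
def unproject(p,uv,z):
    uv=np.atleast_2d(np.float64(uv));K=p["intrinsics"]
    s=cv2.undistortPoints(uv[:,None],K,np.array([p["k1"],0,0,0,0.]))[:,0]
    E=p["extrinsics"];d=np.c_[s,np.ones(len(s))]@E[:3,:3].T
    return E[:3,3]+d*((z-E[2,3])/d[:,2])[:,None]
def box(x,y,yaw,size=(.09,.06,.16),z=.003):
    a=np.array([[i,j,k] for i in(-.5,.5) for j in(-.5,.5) for k in(0,1)])*size
    c,s=np.cos(yaw),np.sin(yaw)
    return a@np.array([[c,-s,0],[s,c,0],[0,0,1]]).T+[x,y,z]
def tanmask(p,ctr,r=60):
    h=cv2.cvtColor(p["color"],cv2.COLOR_BGR2HSV)
    return h
def hull(p,P):
    return cv2.convexHull(np.float32(project(p,P)))
def fit_rect_iou(P,masks,x0,size=(.09,.06,.16)):
    def cost(v):
        c=0
        for n,m in masks.items():
            H=hull(P[n],box(*v,size=size));S=8
            im=np.zeros((m.shape[0]*4,m.shape[1]*4),np.uint8)
            cv2.fillConvexPoly(im,np.int32(((H+.5)*4-.5)*16),255,shift=4)
            f=cv2.resize(im,m.shape[::-1],interpolation=cv2.INTER_AREA)/255.
            c+=np.abs(f-m).sum()/m.sum()
        return c
    best=min((minimize(cost,x0+np.array(d),method="Nelder-Mead",options=dict(initial_simplex=[x0+np.array(d)+np.array(e) for e in([0,0,0],[.01,0,0],[0,.01,0],[0,0,.1])])) for d in([0,0,0],[0,0,.1],[0,0,-.1])),key=lambda r:r.fun)
    return best.x,best.fun
E
python3 - <<'E'
from h import *;import pickle
P=pickle.load(open("p0.pkl","rb"));p=P["top"]
hsv=cv2.cvtColor(p["color"],cv2.COLOR_BGR2HSV)
# marks: bright low-sat pixels in mark regions
pts=[]
for (u,v) in [(277,205),(346,189),(357,238),(290,252)]:
    m=np.zeros((400,640),bool);m[v-14:v+15,u-14:u+15]=1
    y,x=np.nonzero(m&(hsv[...,2]>150)&(hsv[...,1]<60));pts.append(np.c_[x,y]);print((u,v),len(x))
W=unproject(p,np.vstack(pts),.003)[:,:2]
r=cv2.minAreaRect(np.float32(W*1000));print("marks",r)
m=(hsv[...,2]<120)&(hsv[...,1]<70);m[:150]=0;m[295:]=0;m[:,:200]=0;m[:,425:]=0
m=cv2.morphologyEx(np.uint8(m),cv2.MORPH_CLOSE,np.ones((5,5)));n,l,s,_=cv2.connectedComponentsWithStats(m)
k=1+s[1:,4].argmax();y,x=np.nonzero(l==k);print("mat",cv2.minAreaRect(np.float32(unproject(p,np.c_[x,y],.003)[:,:2]*1000)))
crops=[]
for n,(u,v) in(("top",(378,202)),("scene",(267,207))):
    c=P[n]["color"][v-45:v+45,u-45:u+45];crops.append(cv2.resize(c,(390,390),interpolation=cv2.INTER_NEAREST))
    print(n,cv2.cvtColor(P[n]["color"],cv2.COLOR_BGR2HSV)[v-8:v+9:4,u-10:u+11:5].reshape(-1,3).tolist())
cv2.imwrite("pics/crop.png",np.hstack(crops))
for nm,uv,z in(("loupe",(321,181),.031),("opener",(320,250),.01),("stand",(262,240),.003)):print(nm,unproject(p,uv,z))
E
```

```text
(277, 205) 89
(346, 189) 81
(357, 238) 101
(290, 252) 98
marks ((548.2235107421875, 24.290977478027344), (199.02072143554688, 229.10464477539062), 13.083230018615723)
mat ((607.95703125, -162.56076049804688), (270.2953796386719, 184.67730712890625), 13.62716007232666)
top [[15, 118, 192], [16, 110, 217], [17, 104, 226], [20, 90, 237], [19, 90, 237], [18, 102, 202], [21, 85, 239], [21, 85, 239], [21, 86, 238], [21, 86, 241], [17, 109, 166], [21, 84, 239], [21, 85, 238], [20, 91, 235], [18, 102, 230], [15, 118, 127], [15, 119, 204], [14, 120, 204], [14, 119, 205], [15, 118, 207], [14, 125, 124], [15, 119, 204], [15, 119, 206], [15, 118, 208], [15, 116, 213]]
scene [[18, 130, 96], [16, 121, 99], [16, 116, 97], [17, 121, 95], [15, 123, 133], [16, 124, 99], [17, 110, 97], [13, 114, 101], [16, 125, 98], [17, 120, 127], [15, 114, 98], [18, 59, 113], [18, 47, 124], [17, 91, 107], [17, 115, 131], [18, 106, 103], [30, 14, 126], [34, 16, 128], [17, 57, 116], [17, 121, 126], [17, 92, 100], [33, 18, 125], [33, 18, 126], [18, 53, 115], [17, 123, 120]]
loupe [[0.68311882 0.01228778 0.031     ]]
opener [[0.46845848 0.01803584 0.01      ]]
stand [[0.5024612  0.19953621 0.003     ]]
```

View pics/crop.png

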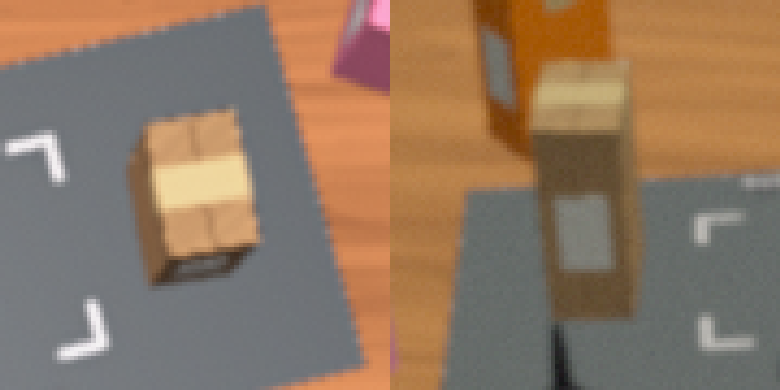

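The crop shows the tan carton with the tape strip and grey label, standing on the mat. It is clear of the orange one behind it and the pink one at the side.

```bash
cat >> h.py <<'E'
def frame_fit(p,x0):
    g=p["color"].min(2).astype(float)
    N=4
    def render(v):
        im=np.zeros((400*N,640*N),np.uint8);c,s=np.cos(v[2]),np.sin(v[2]);L=v[3];o=v[4]
        for sx in(-1,1):
            for sy in(-1,1):
                X,Y=.075+o,.105+o
                for q in([[X-L,Y],[X+.006,Y],[X+.006,Y+.006],[X-L,Y+.006]],[[X,Y-L],[X+.006,Y-L],[X+.006,Y+.006],[X,Y+.006]]):
                    q=np.array(q)*[sx,sy];w=np.c_[q@np.array([[c,-s],[s,c]]).T+v[:2],np.full(4,.003)]
                    cv2.fillConvexPoly(im,np.int32(((project(p,w)+.5)*N-.5)*16),255,shift=4)
        return cv2.resize(im,(640,400),interpolation=cv2.INTER_AREA)/255.
    c0=project(p,[[x0[0],x0[1],.003]])[0].astype(int)
    sl=(slice(c0[1]-50,c0[1]+50),slice(c0[0]-58,c0[0]+58))
    t=np.clip((g-100)/100,0,1)[sl];t=cv2.GaussianBlur(t,(0,0),.7)
    f=lambda v:((cv2.GaussianBlur(render(v)[sl],(0,0),1.)-t)**2).sum()
    best=None
    x=np.array(list(x0)+[.02,0.])
    for _ in range(3):
        r=minimize(f,x,method="Nelder-Mead",options=dict(maxiter=400,initial_simplex=[x]+[x+e for e in np.diag([.008,.008,.05,.006,-.004])]));x=r.x
    return r.x,r.fun,(t**2).sum()
def carton_mask(p,roi):
    h=cv2.cvtColor(p["color"],cv2.COLOR_BGR2HSV);l,t,r,b=roi
    m=np.zeros((400,640),np.uint8);m[t:b,l:r]=((h[...,1]>60)&(h[...,0]<28))[t:b,l:r]
    n,L,s,_=cv2.connectedComponentsWithStats(m);k=1+s[1:,4].argmax()
    y,x=np.nonzero(L==k);H=cv2.convexHull(np.int32(np.c_[x,y]));o=np.zeros((400,640),np.uint8)
    cv2.fillConvexPoly(o,H,1);return o.astype(float)
E
python3 - <<'E'
from h import *;import pickle
P=pickle.load(open("p0.pkl","rb"));p=P["top"]
f,c,t=frame_fit(p,[.565,.022,.235]);print("frame",f.round(4),c,t)
m=carton_mask(p,(355,175,402,228));print(m.sum())
x0=np.r_[unproject(p,(378,202),.163)[0,:2],f[2]];print(x0)
x,c=fit_rect_iou(P,{"top":m},x0);print("carton",x.round(4),np.degrees(x[2]-f[2]),c)
R=lambda a:np.array([[np.cos(a),-np.sin(a)],[np.sin(a),np.cos(a)]])
print("in frame",(x[:2]-f[:2])@R(f[2]))
out=[]
for n in P:
    im=P[n]["color"].copy()
    S=cv2.resize(im,None,fx=3,fy=3)
    B=(project(P[n],box(*x))+.5)*3
    for i in range(8):
        for j in range(i):
            if bin(i^j).count("1")==1:cv2.line(S,tuple(B[i].astype(int).tolist()),tuple(B[j].astype(int).tolist()),(255,0,255),1)
    q=np.array([[1,1],[1,-1],[-1,-1],[-1,1]])*[.075,.105]@R(f[2]).T+f[:2]
    cv2.polylines(S,[np.int32((project(P[n],np.c_[q,np.full(4,.003)])+.5)*3)],True,(0,255,0),1)
    c=(project(P[n],[[*((x[:2]+f[:2])/2),.03]])[0]*3).astype(int);out.append(S[c[1]-200:c[1]+200,c[0]-200:c[0]+200])
cv2.imwrite("pics/ov.png",np.hstack(out))
E
```

```text
frame [0.5629 0.0277 0.2306 0.0376 0.0006] 675.1274684680435 892.0904206403904
992.0
[ 0.59182101 -0.14911753  0.23059877]
carton [ 0.6034 -0.1534  0.17  ] -3.4701328533638627 0.04280518659076533
in frame [-0.00195891 -0.18547878]
```

View pics/ov.png

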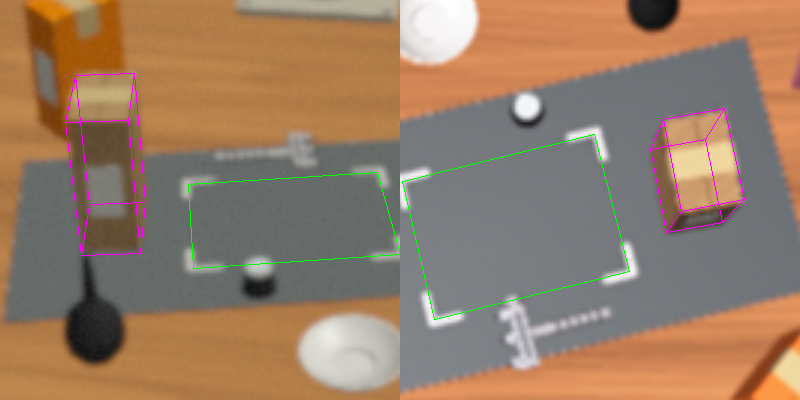

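The overlay confirms both fits: the frame rectangle sits on the marks, and the carton box is within 1–2 mm. Next I check how close the look-alikes are to the tool path.

```bash
python3 - <<'E'
from h import *;import pickle
P=pickle.load(open("p0.pkl","rb"));f=np.array([.5629,.0277]);a=.2306
R=np.array([[np.cos(a),-np.sin(a)],[np.sin(a),np.cos(a)]])
H={n:cv2.cvtColor(P[n]["color"],cv2.COLOR_BGR2HSV) for n in P}
def mk(n,roi,lo,hi,s):
    l,t,r,b=roi;m=np.zeros((400,640),np.uint8);h=H[n]
    m[t:b,l:r]=((h[...,0]>=lo)&(h[...,0]<=hi)&(h[...,1]>s))[t:b,l:r]
    L=cv2.connectedComponentsWithStats(m);k=1+L[2][1:,4].argmax();y,x=np.nonzero(L[1]==k)
    o=np.zeros((400,640),np.uint8);cv2.fillConvexPoly(o,cv2.convexHull(np.int32(np.c_[x,y])),1);return o.astype(float)
for nm,mm,x0 in(("pink",{"top":mk("top",(405,135,458,188),150,179,60),"scene":mk("scene",(172,188,228,262),150,179,60)},[.69,-.29]),
            ("orange",{"top":mk("top",(385,248,440,300),5,14,210),"scene":mk("scene",(235,140,276,204),5,14,210)},[.42,-.23])):
    print(nm,[m.sum() for m in mm.values()])
    for size in((.09,.06,.16),(.1,.07,.16),(.1,.07,.18)):
        for y in(-.5,.2,.9):
            x,c=fit_rect_iou(P,mm,np.array(x0+[y]),size);print(size,x.round(3),((x[:2]-f)@R).round(3),round(c,3))
E
```

```text
pink [np.float64(1167.0), np.float64(2093.0)]
(0.09, 0.06, 0.16) [ 0.722 -0.319 -0.05 ] [ 0.076 -0.374] 0.577
(0.09, 0.06, 0.16) [ 0.722 -0.318 -0.052] [ 0.076 -0.373] 0.577
(0.09, 0.06, 0.16) [ 0.724 -0.321  1.243] [ 0.077 -0.376] 0.135
(0.1, 0.07, 0.16) [ 0.723 -0.321 -0.017] [ 0.076 -0.376] 0.639
(0.1, 0.07, 0.16) [ 0.718 -0.322  0.002] [ 0.071 -0.376] 0.639
(0.1, 0.07, 0.16) [ 0.725 -0.323  1.011] [ 0.077 -0.378] 0.34
(0.1, 0.07, 0.18) [ 0.729 -0.318 -0.026] [ 0.083 -0.375] 0.741
(0.1, 0.07, 0.18) [ 0.728 -0.318 -0.019] [ 0.082 -0.375] 0.74
(0.1, 0.07, 0.18) [ 0.725 -0.321  0.923] [ 0.079 -0.376] 0.538
orange [np.float64(1.0), np.float64(59.0)]
(0.09, 0.06, 0.16) [ 0.403 -0.025 -1.286] [-0.167 -0.015] 744.454
(0.09, 0.06, 0.16) [ 0.403 -0.017 -0.168] [-0.166 -0.007] 742.717
(0.09, 0.06, 0.16) [0.412 0.018 0.451] [-0.149  0.025] 737.508
(0.1, 0.07, 0.16) [ 0.418 -0.004  0.208] [-0.149  0.002] 948.533
(0.1, 0.07, 0.16) [ 0.411 -0.017 -0.012] [-0.158 -0.009] 949.248
(0.1, 0.07, 0.16) [ 0.407 -0.005 -0.8  ] [-0.159  0.003] 953.809
(0.1, 0.07, 0.18) [ 0.414 -0.014 -2.951] [-0.154 -0.006] 978.092
(0.1, 0.07, 0.18) [ 0.405 -0.002 -0.008] [-0.161  0.007] 978.997
(0.1, 0.07, 0.18) [ 0.414 -0.006  3.275] [-0.153  0.002] 977.533
```

```bash
cat >> h.py <<'E'
from scipy.spatial.transform import Rotation as Ro
FA=.2306;F0=np.array([.5629,.0277]);FR=np.array([[np.cos(FA),-np.sin(FA)],[np.sin(FA),np.cos(FA)]])
def rel(o,xf,yf,z,lean):
    "shift/turn numbers from the state o to a pose in frame coordinates, leaning back by lean degrees"
    l=np.radians(lean);fx=np.r_[FR[:,0],0];d=np.r_[FR[:,1],0];Z=np.array([0,0,1.])
    T=np.c_[np.cos(l)*d+np.sin(l)*Z,fx,-np.cos(l)*Z+np.sin(l)*d]
    C=Ro.from_euler("xyz",o["orientation"],degrees=True).as_matrix()
    p=np.r_[F0+FR@[xf,yf],z]
    return (C.T@(p-o["position"])/.2).round(3),(Ro.from_matrix(C.T@T).as_rotvec()/(np.pi/2)).round(3)
def show(o):
    C=Ro.from_euler("xyz",o["orientation"],degrees=True).as_matrix()
    q=(o["position"][:2]-F0)@FR
    print("t",round(o["t"],2),"frame xy",q.round(4),"z",o["position"][2].round(4),"zaxis",np.r_[C[:2,2]@FR,C[2,2]].round(3),"yaxis",np.r_[C[:2,1]@FR,C[2,1]].round(3),"F",o["wrist_force"].round(1),"w",o["width"].round(4),"j",o["joints"].round(0))
E
python3 - <<'E'
from h import *;from rig import env
o=env.observe();show(o)
for a in((-.1,-.27,.36,0),(-.015,-.235,.25,0),(-.015,-.24,.25,35)):print(a,rel(o,*a))
E
```

```text
Traceback (most recent call last):
  File "h.py", line 72, in show
    print("t",round(o["t"],2),"frame xy",q.round(4),"z",o["position"][2].round(4),"zaxis",np.r_[C[:2,2]@FR,C[2,2]].round(3),"yaxis",np.r_[C[:2,1]@FR,C[2,1]].round(3),"F",o["wrist_force"].round(1),"w",o["width"].round(4),"j",o["joints"].round(0))
                                                                                                                                                                                                        ^^^^^^^^^^^^^^^^
AttributeError: 'float' object has no attribute 'round'
```

```bash
sed -i 's/o\["width"\].round(4)/round(o["width"],4)/' h.py; python3 - <<'E'
from h import *;from rig import env
o=env.observe();show(o)
for a in((-.1,-.27,.36,0),(-.015,-.235,.25,0),(-.015,-.26,.3,35)):print(a,rel(o,*a))
E
```

```text
t 1.0 frame xy [-0.4209 -0.4833] z 0.2313 zaxis [ 0.  0. -1.] yaxis [ 0.222 -0.975 -0.   ] F [0.2 0.3 0.9] w 0.0855 j [-69.   7.  85.   0.  87.  -5.]
(-0.1, -0.27, 0.36, 0) (array([ 1.801, -0.683, -0.643]), array([ 0.   , -0.   , -0.857]))
(-0.015, -0.235, 0.25, 0) (array([ 2.255, -0.759, -0.093]), array([ 0.   , -0.   , -0.857]))
(-0.015, -0.26, 0.3, 35) (array([ 2.227, -0.637, -0.343]), array([ 0.261,  0.328, -0.829]))
```

>>> drive_tool(series="0 0 -0.25 0 0 -0.08 0.5;0 0 -0.5 0 0 -0.16 0.5;0.2 -0.05 -0.64 0 0 -0.24 0.5;0.4 -0.12 -0.64 0 0 -0.32 0.5;0.6 -0.2 -0.64 0 0 -0.4 0.5;0.8 -0.27 -0.64 0 0 -0.48 0.5;0.95 -0.34 -0.64 0 0 -0.56 0.5;1 -0.34 -0.64 0 0 -0.64 0.5;1 -0.34 -0.64 0 0 -0.72 0.5;1 -0.34 -0.64 0 0 -0.8 0.5;1 -0.34 -0.64 0 0 -0.857 0.5;1 -0.34 -0.64 0 0 -0.857 0.5")

```text
t: 2.2
position: [0.4135, -0.39, 0.3593]
orientation: [-180.0, 0.0, 103.3]
wrist_force: [0.0, 0.3, -0.0]
width: 0.0422
finger_force: 0.0
```

```bash
python3 - <<'E'
from h import *;from rig import env
o=env.observe();show(o)
for a in((-.015,-.26,.3,0),(-.015,-.26,.3,35)):print(a,rel(o,*a))
E
```

```text
t 2.2 frame xy [-0.241  -0.3725] z 0.3593 zaxis [-0. -0. -1.] yaxis [ 1.     0.001 -0.   ] F [ 0.   0.3 -0. ] w 0.0422 j [-48.   2.  78.  -0. 100. -62.]
(-0.015, -0.26, 0.3, 0) (array([0.561, 1.13 , 0.296]), array([-0.   ,  0.   ,  0.001]))
(-0.015, -0.26, 0.3, 35) (array([0.561, 1.13 , 0.296]), array([-0.   ,  0.389,  0.001]))
```

>>> drive_tool(series="0.1 0.2 0 0 0 0 0.5;0.2 0.4 0 0 0.05 0 0.5;0.3 0.6 0 0 0.1 0 0.5;0.4 0.8 0 0 0.16 0 0.5;0.5 0.95 0 0 0.22 0 0.5;0.56 1 0.05 0 0.28 0 0.5;0.56 1 0.15 0 0.34 0 0.5;0.56 1 0.25 0 0.389 0 0.5;0.56 1 0.3 0 0.389 0 0.5;0.56 1 0.3 0 0.389 0 0.5")

```text
t: 3.2
position: [0.582, -0.2355, 0.2965]
orientation: [-179.7, -35.1, 102.9]
wrist_force: [0.9, 1.3, -0.1]
width: 0.0428
finger_force: 0.0
```

```bash
python3 - <<'E'
from h import *;from rig import env
o=env.observe();show(o)
for a in((-.015,-.24,.2,35),(-.015,-.237,.008,35)):print(a,rel(o,*a))
p=env.camera("scene");q=env.camera("top")
cv2.imwrite("pics/m1.png",np.hstack([cv2.resize(i,(400,400)) for i in(p["color"][60:310,130:380],q["color"][80:330,290:540])]))
E
```

```text
t 3.2 frame xy [-0.0416 -0.2606] z 0.2965 zaxis [-0.002  0.575 -0.818] yaxis [ 1.    -0.003 -0.004] F [ 0.9  1.3 -0.1] w 0.0428 j [-39.  35.  52.  24. 120. -44.]
(-0.015, -0.24, 0.2, 35) (array([-0.193,  0.135,  0.454]), array([-0.001, -0.001, -0.003]))
(-0.015, -0.237, 0.008, 35) (array([-0.732,  0.139,  1.248]), array([-0.001, -0.001, -0.003]))
```

View pics/m1.png

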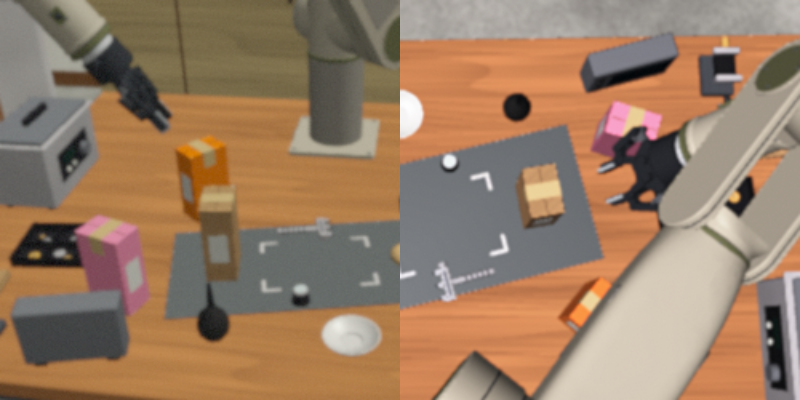

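The gripper is leaned back, behind and above the carton, and clear of the pink box. Next I descend in stages.

>>> drive_tool(series="-0.05 0.05 0.12 0 0 0 0.5;-0.1 0.1 0.24 0 0 0 0.5;-0.15 0.135 0.36 0 0 0 0.5;-0.2 0.135 0.46 0 0 0 0.5;-0.29 0.135 0.59 0 0 0 0.5;-0.37 0.135 0.71 0 0 0 0.5;-0.43 0.135 0.8 0 0 0 0.5;-0.47 0.135 0.865 0 0 0 0.5;-0.47 0.135 0.865 0 0 0 0.5;-0.47 0.135 0.865 0 0 0 0.5")

```text
t: 4.3
position: [0.6046, -0.2078, 0.1057]
orientation: [179.9, -34.9, 103.3]
wrist_force: [0.3, -0.7, 0.1]
width: 0.0428
finger_force: 0.0
```

```bash
python3 - <<'E'
from h import *;from rig import env
o=env.observe();show(o)
for a in((-.015,-.24,.05,35),(-.015,-.237,.008,35)):print(a,rel(o,*a))
p=env.camera("scene");q=env.camera("top")
cv2.imwrite("pics/m2.png",np.hstack([cv2.resize(i,(400,400)) for i in(p["color"][100:300,150:350],q["color"][100:300,340:540])]))
E
```

```text
t 4.3 frame xy [-0.0132 -0.2388] z 0.1057 zaxis [ 0.001  0.572 -0.82 ] yaxis [ 1.    -0.     0.002] F [ 0.3 -0.7  0.1] w 0.0428 j [-36.  42.  62.  23. 103. -49.]
(-0.015, -0.24, 0.05, 35) (array([-0.164, -0.009,  0.225]), array([0.001, 0.001, 0.001]))
(-0.015, -0.237, 0.008, 35) (array([-0.272, -0.01 ,  0.406]), array([0.001, 0.001, 0.001]))
```

View pics/m2.png

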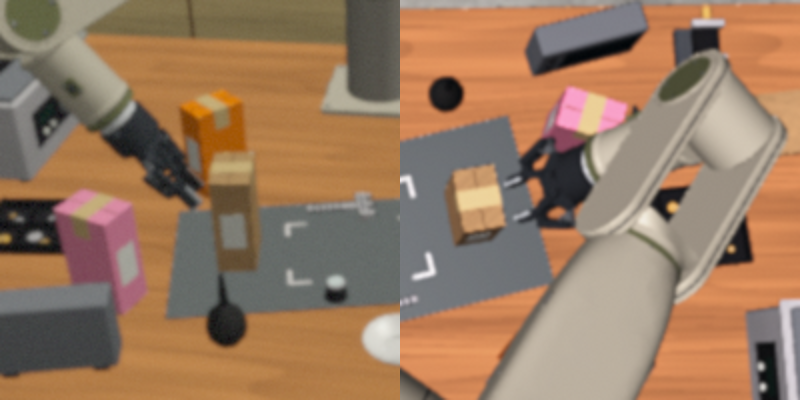

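Still clear of both boxes, so I continue down to pushing height.

>>> drive_tool(series="-0.05 -0.005 0.07 0 0 0 0.5;-0.1 -0.01 0.14 0 0 0 0.5;-0.15 -0.01 0.21 0 0 0 0.5;-0.2 -0.01 0.28 0 0 0 0.5;-0.23 -0.01 0.33 0 0 0 0.5;-0.25 -0.01 0.365 0 0 0 0.5;-0.265 -0.01 0.39 0 0 0 0.5;-0.265 -0.01 0.39 0 0 0 0.5")

```text
t: 5.2
position: [0.6012, -0.2064, 0.0086]
orientation: [-180.0, -35.1, 103.2]
wrist_force: [0.6, 0.3, 0.2]
width: 0.043
finger_force: 0.0
```

```bash
python3 - <<'E'
from h import *;from rig import env
o=env.observe();show(o)
for a in((-.015,-.237,.008,35),(-.015,-.18,.008,35),(-.015,-.16,.008,35)):print(a,rel(o,*a))
E
```

```text
t 5.2 frame xy [-0.0162 -0.2366] z 0.0086 zaxis [-0.     0.574 -0.819] yaxis [ 1.    -0.    -0.001] F [0.6 0.3 0.2] w 0.043 j [-36.  48.  64.  22.  96. -52.]
(-0.015, -0.237, 0.008, 35) (array([-0.003,  0.006,  0.001]), array([-0.   , -0.001, -0.   ]))
(-0.015, -0.18, 0.008, 35) (array([0.23 , 0.006, 0.165]), array([-0.   , -0.001, -0.   ]))
(-0.015, -0.16, 0.008, 35) (array([0.312, 0.006, 0.223]), array([-0.   , -0.001, -0.   ]))
```

>>> drive_tool(series="0.02 0.002 0.014 0 0 0 0.5;0.04 0.004 0.028 0 0 0 0.5;0.06 0.005 0.042 0 0 0 0.5;0.08 0.005 0.056 0 0 0 0.5;0.1 0.005 0.07 0 0 0 0.5;0.12 0.005 0.085 0 0 0 0.5;0.14 0.005 0.1 0 0 0 0.5;0.16 0.005 0.114 0 0 0 0.5;0.18 0.005 0.129 0 0 0 0.5;0.2 0.005 0.143 0 0 0 0.5;0.215 0.005 0.154 0 0 0 0.5;0.215 0.005 0.154 0 0 0 0.5")

```text
t: 6.4
position: [0.5901, -0.1541, 0.0086]
orientation: [-180.0, -35.1, 103.2]
wrist_force: [1.7, -2.0, -0.0]
width: 0.0424
finger_force: 0.5
```

```bash
cat > look.py <<'E'
from h import *;from rig import env;import sys
o=env.observe();show(o)
P={n:env.camera(n) for n in("scene","top")}
y0=float(sys.argv[1]);xy=F0+FR@[0,y0]
c=project(P["top"],[[*xy,.08]])[0].astype(int)
m=carton_mask(P["top"],(c[0]-32,c[1]-32,c[0]+32,c[1]+32))
x,e=fit_rect_iou(P,{"top":m},np.r_[xy,FA])
print("carton frame",((x[:2]-F0)@FR).round(4),"rel yaw deg",np.degrees(x[2]-FA).round(2),"fit",round(e,3),"lead edge yf",(((x[:2]-F0)@FR)[1]+.03).round(4))
if len(sys.argv)>2:
    out=[]
    for n in P:
        S=cv2.resize(P[n]["color"],None,fx=3,fy=3);B=(project(P[n],box(*x))+.5)*3
        for i in range(8):
            for j in range(i):
                if bin(i^j).count("1")==1:cv2.line(S,tuple(B[i].astype(int).tolist()),tuple(B[j].astype(int).tolist()),(255,0,255),1)
        k=(project(P[n],[[*xy,.06]])[0]*3).astype(int);out.append(S[k[1]-200:k[1]+200,k[0]-200:k[0]+200])
    cv2.imwrite(sys.argv[2],np.hstack(out))
E
python3 look.py -.145 pics/l1.png
```

```text
t 6.4 frame xy [-0.0151 -0.1832] z 0.0086 zaxis [-0.     0.574 -0.819] yaxis [ 1.  0. -0.] F [ 1.7 -2.  -0. ] w 0.0424 j [-33.  43.  71.  23.  93. -51.]
carton frame [-0.0046 -0.1472] rel yaw deg 0.48 fit 0.05 lead edge yf -0.1172
```

View pics/l1.png

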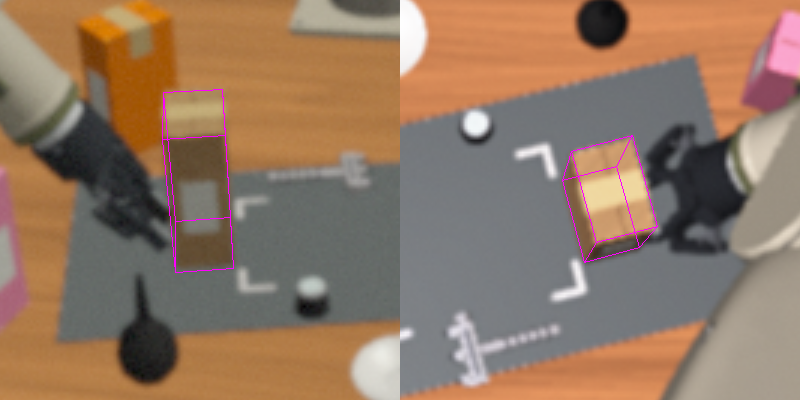

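The carton slid upright and squared up, with its lead edge at -117 mm. I push 29 mm more and then back off.

>>> drive_tool(series="0.02 0 0.014 0 0 0 0.5;0.04 0 0.028 0 0 0 0.5;0.06 0 0.042 0 0 0 0.5;0.08 0 0.056 0 0 0 0.5;0.095 0 0.067 0 0 0 0.5;0.11 0 0.077 0 0 0 0.5;0.119 0 0.083 0 0 0 0.5;0.119 0 0.083 0 0 0 0.5;0.1 0 0.07 0 0 0 0.5;0.05 0 0.035 0 0 0 0.5;0 0 0 0 0 0 0.5;0 0 0 0 0 0 0.5")

```text
t: 7.7
position: [0.5911, -0.1575, 0.009]
orientation: [179.9, -34.9, 103.1]
wrist_force: [-0.0, 0.5, -0.1]
width: 0.0429
finger_force: 0.0
```

```bash
python3 look.py -.118; python3 - <<'E'
from h import *;from rig import env
o=env.observe()
for a in((-.006,-.2,.14,35),(-.006,-.2,.14,20),(-.006,-.09,.14,20)):print(a,rel(o,*a))
E
```

```text
t 7.7 frame xy [-0.0149 -0.1867] z 0.009 zaxis [ 0.002  0.573 -0.82 ] yaxis [ 1.    -0.002  0.001] F [-0.   0.5 -0.1] w 0.0429 j [-34.  43.  71.  23.  93. -51.]
carton frame [-0.0042 -0.1185] rel yaw deg 0.2 fit 0.053 lead edge yf -0.0885
(-0.006, -0.2, 0.14, 35) (array([ 0.315,  0.045, -0.581]), array([ 0.001, -0.   , -0.001]))
(-0.006, -0.2, 0.14, 20) (array([ 0.315,  0.045, -0.581]), array([ 0.001, -0.167, -0.001]))
(-0.006, -0.09, 0.14, 20) (array([ 0.766,  0.044, -0.265]), array([ 0.001, -0.167, -0.001]))
```

The lead edge stands 88 mm short of centre, 17 mm inside the near marks, and square. I let it stand while raising the tool.

>>> drive_tool(series="-0.04 0 -0.06 0 0 0 0.5;0.02 0.02 -0.15 0 0 0 0.5;0.08 0.05 -0.24 0 0 0 0.5;0.14 0.05 -0.33 0 0 0 0.5;0.2 0.05 -0.41 0 0 0 0.5;0.25 0.055 -0.49 0 0 0 0.5;0.29 0.055 -0.55 0 0 0 0.5;0.3 0.055 -0.56 0 0 0 0.5;0.3 0.055 -0.56 0 0 0 0.5;0.3 0.055 -0.56 0 0 0 0.5;0.3 0.055 -0.56 0 0 0 0.5;0.3 0.055 -0.56 0 0 0 0.5")

```text
t: 9.0
position: [0.6041, -0.1669, 0.1339]
orientation: [-179.9, -35.1, 103.1]
wrist_force: [0.5, 0.3, 0.4]
width: 0.0428
finger_force: 0.0
```

```bash
python3 look.py -.118; python3 - <<'E'
from h import *;from rig import env
o=env.observe()
for a in((-.004,-.16,.136,35),(-.004,-.1,.136,35)):print(a,rel(o,*a))
E
```

```text
t 9.0 frame xy [-0.0044 -0.1988] z 0.1339 zaxis [-0.001  0.575 -0.818] yaxis [ 1.    -0.    -0.001] F [0.5 0.3 0.4] w 0.0428 j [-34.  37.  66.  24. 103. -47.]
carton frame [-0.0043 -0.1185] rel yaw deg 0.3 fit 0.054 lead edge yf -0.0885
(-0.004, -0.16, 0.136, 35) (array([0.165, 0.001, 0.105]), array([-0.   , -0.001, -0.001]))
(-0.004, -0.1, 0.136, 35) (array([0.41 , 0.001, 0.277]), array([-0.   , -0.001, -0.001]))
```

>>> drive_tool(series="0.041 0 0.028 0 0 0 0.5;0.082 0 0.056 0 0 0 0.5;0.123 0 0.085 0 0 0 0.5;0.15 0 0.105 0 0 0 0.5;0.172 0 0.12 0 0 0 0.5;0.192 0 0.134 0 0 0 0.5;0.212 0 0.148 0 0 0 0.5;0.232 0 0.162 0 0 0 0.5;0.252 0 0.175 0 0 0 0.5;0.272 0 0.188 0 0 0 0.5;0.287 0 0.2 0 0 0 0.5;0.287 0 0.2 0 0 0 0.5")

```text
t: 10.3
position: [0.5884, -0.0985, 0.135]
orientation: [-180.0, -35.0, 103.2]
wrist_force: [0.2, -0.1, -0.4]
width: 0.0428
finger_force: 0.2
```

```bash
python3 - <<'E'
from h import *;from rig import env
o=env.observe();show(o);P={n:env.camera(n) for n in("scene","top")};out=[]
for n in P:
    S=cv2.resize(P[n]["color"],None,fx=3,fy=3);k=(project(P[n],[[*(F0+FR@[0,-.08]),.06]])[0]*3).astype(int);out.append(S[k[1]-200:k[1]+200,k[0]-200:k[0]+200])
cv2.imwrite("pics/t1.png",np.hstack(out))
for a in((-.004,-.1,.136,35),(-.004,-.09,.136,35)):print(a,rel(o,*a))
E
```

```text
t 10.3 frame xy [-0.004  -0.1287] z 0.135 zaxis [-0.     0.574 -0.819] yaxis [ 1.  0. -0.] F [ 0.2 -0.1 -0.4] w 0.0428 j [-30.  30.  75.  25.  99. -44.]
(-0.004, -0.1, 0.136, 35) (array([ 0.12 , -0.   ,  0.078]), array([-0., -0., -0.]))
(-0.004, -0.09, 0.136, 35) (array([ 0.161, -0.   ,  0.107]), array([-0., -0., -0.]))
```

View pics/t1.png

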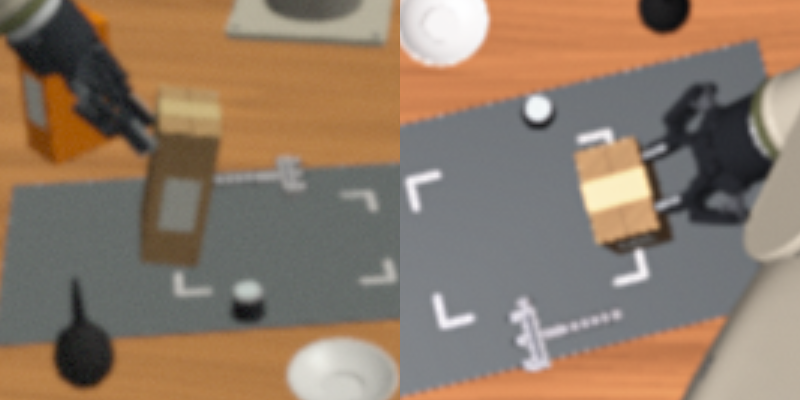

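The carton is leaning forward on its far bottom edge, as intended. I keep pushing past the tipping point and then withdraw.

>>> drive_tool(series="0.02 0 0.013 0 0 0 0.5;0.04 0 0.026 0 0 0 0.5;0.06 0 0.04 0 0 0 0.5;0.08 0 0.053 0 0 0 0.5;0.1 0 0.066 0 0 0 0.5;0.12 0 0.079 0 0 0 0.5;0.14 0 0.093 0 0 0 0.5;0.16 0 0.107 0 0 0 0.5;0.16 0 0.107 0 0 0 0.5;0.16 0 0.107 0 0 0 0.5;0.16 0 0.107 0 0 0 0.5;0.16 0 0.107 0 0 0 0.5")

```text
t: 11.6
position: [0.5799, -0.0618, 0.136]
orientation: [180.0, -35.0, 103.2]
wrist_force: [0.2, -0.0, 0.8]
width: 0.0427
finger_force: 0.0
```

```bash
cat > flat.py <<'E'
from h import *;from rig import env;import sys
o=env.observe();show(o);P={n:env.camera(n) for n in("scene","top")};p=P["top"]
c=project(p,[[*F0,.03]])[0].astype(int)
h=cv2.cvtColor(p["color"],cv2.COLOR_BGR2HSV)
m=carton_mask(p,(c[0]-50,c[1]-40,c[0]+60,c[1]+40));print("mask",m.sum())
x,e=fit_rect_iou(P,{"top":m},np.r_[F0+FR@[0,-.008],FA],size=(.09,.16,.06))
q=(box(*x,size=(.09,.16,.06))[:,:2]-F0)@FR
print("flat centre",((x[:2]-F0)@FR).round(4),"yaw",np.degrees(x[2]-FA).round(2),"fit",round(e,3),"extent",q.min(0).round(4),q.max(0).round(4))
out=[]
for n in P:
    S=cv2.resize(P[n]["color"],None,fx=3,fy=3);B=(project(P[n],box(*x,size=(.09,.16,.06)))+.5)*3
    for i in range(8):
        for j in range(i):
            if bin(i^j).count("1")==1:cv2.line(S,tuple(B[i].astype(int).tolist()),tuple(B[j].astype(int).tolist()),(255,0,255),1)
    k=(project(P[n],[[*F0,.06]])[0]*3).astype(int);out.append(S[k[1]-200:k[1]+200,k[0]-200:k[0]+200])
cv2.imwrite(sys.argv[1],np.hstack(out))
E
python3 flat.py pics/f1.png
```

```text
t 11.6 frame xy [-0.0039 -0.091 ] z 0.136 zaxis [ 0.     0.574 -0.819] yaxis [ 1.    -0.001  0.   ] F [ 0.2 -0.   0.8] w 0.0427 j [-27.  27.  80.  26.  97. -42.]
mask 1708.0
flat centre [-0.0051 -0.0057] yaw 0.35 fit 0.034 extent [-0.0506 -0.086 ] [0.0404 0.0746]
```

View pics/f1.png

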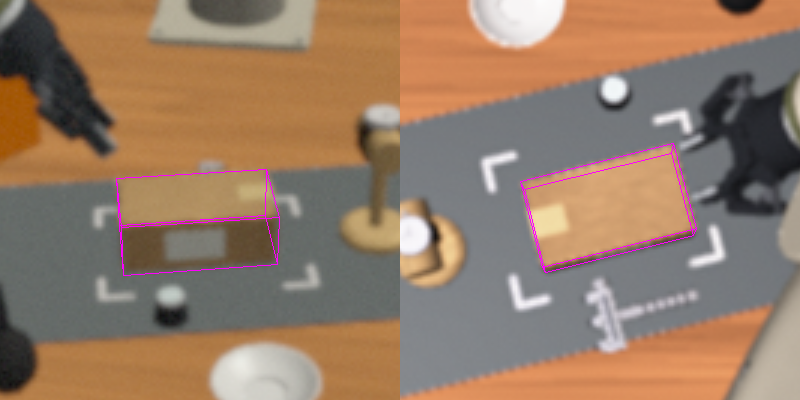

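The carton lies flat inside all four marks, with about 19 mm or more of margin. I withdraw the tool backward and up, then hand in.

>>> drive_tool(series="0 0 -0.1 0 0 0 0.5;0 0 -0.25 0 0 0 0.5;0 0 -0.4 0 0 0 0.5;0 0 -0.5 0 0 0 0.5;0 0 -0.5 0 0 0 0.5;0 0 -0.5 0 0 0 0.5;0 0 -0.5 0 0 0 0.5;0 0 -0.5 0 0 0 0.5")

```text
t: 12.5
position: [0.5922, -0.1165, 0.2164]
orientation: [-179.9, -35.1, 103.1]
wrist_force: [1.1, -0.5, -0.3]
width: 0.0428
finger_force: 0.0
```

```bash
python3 flat.py pics/f2.png && python3 -c "
from rig import env;print(env.sign_off())"
```

```text
t 12.5 frame xy [-0.0044 -0.147 ] z 0.2164 zaxis [-0.002  0.575 -0.818] yaxis [ 1.     0.    -0.002] F [ 1.1 -0.5 -0.3] w 0.0428 j [-31.  28.  69.  26. 107. -42.]
mask 1708.0
flat centre [-0.0051 -0.0057] yaw 0.35 fit 0.034 extent [-0.0506 -0.086 ] [0.0404 0.0746]
the job is handed in; nothing more can be done
None
```

The carton was slid upright past the near marks, left standing about 2 s, then tipped; it lies flat inside the four marks with about 19 mm or more to spare, nothing else was seen to move, and the job is handed in at about 12.5 s.

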